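Park the washer tin on the fold-down shelf's press-down rest

TASK

Fold the raised blue-grey plastic shelf flap fully down to level, then stand the white washer tin upright and centred on the small orange pad that sticks up from the flap. Push the pad all the way down with the tin (do not push the bare pad) so that it stays down, and leave the tin standing on it. Keep the tin upright throughout and leave the other loose things where they are.

Things in the scene. Friction and masses are not known exactly. Their poses are not given: they have to be found in the camera images.
- tin: white round tap-washer tin, 58 mm diameter, 52 mm tall (lid wire to 55 mm), about 0.2 kg, upright on the liner. Origin at the centre of its underside, z up. Two steel clamp lugs, 12 mm wide, stand out 5.5 mm at its own +y and -y, 28 to 48 mm above its underside: grip it across its own x axis, where it is smooth and 58 mm wide
- shelf (a joint): hinge angle of the fold-down flap in rad: 0 = level (fully down, at its stop), positive = raised, at most 1.0. The stiff hinge keeps any angle; press on the upper face near the free edge with a few newtons to fold it down
- shelf_hinge (a point): on the flap's hinge axis, mid-width, at the upper face, 130 mm above the liner. The frame turns with the flap: x away from the free edge, y along the hinge, z normal to the upper face. The flap is 240 mm wide, 10 mm thick, from x = -4 to -170 mm; raised, its upper face looks up and away from the robot. A fixed level rear board, 290 by 105 mm, lies behind the hinge
- shelf_push (a point): centre of the darker patch on the flap's upper face, 22 mm from the free edge, on the half away from the pad: a clear place to press. It sits at x = -148, y = -55 mm from shelf_hinge in its frame; same axes
- pad (a joint): how far the orange pad has been pushed down, in m: 0 = standing up, 0.014 = fully down at its stop. It takes about 10 N, and stays where it is left; the tin's weight alone does not move it
- pad_top (a point): centre of the orange round pad's flat top, 34 mm diameter, 8 mm thick, on an 18 mm steel stem in a 28 mm grey collar 22 mm high. Its top stands 46 mm above the flap's upper face, 32 mm when fully down. It sits at x = -95, y = 50 mm from shelf_hinge in its frame, and moves with the flap; z points up out of the pad
- jar: bystander, leave alone: small amber glass jar with a black cap, 48 mm across, 65 mm tall; origin at the centre of its underside
- spool: bystander, leave alone: flat blue-and-white thread-tape spool lying on its side flange, 56 mm across, 22 mm tall; origin at the centre of its underside
- valve: bystander, leave alone: small upright brass tap cartridge with a steel stem, 38 mm across, 58 mm tall; origin at the centre of its underside
- spanner: bystander, leave alone: steel adjustable spanner lying flat, 210 mm long, 13 mm high; origin near its middle
- can: bystander, leave alone: green paste can, 50 mm across, 60 mm tall, standing on the fixed rear board of the shelf unit; origin at the centre of its underside

How it is judged:
By the outcome, as a careful person would: the job done as asked, in the order asked, and still so for the second after the job is handed in, with the robot touching nothing.
It also fails if it takes over 53 s, if anything falls off the work surface, if the arm or the gripper's body presses on something with over 40 N, if the wrist force passes 120 N, or if a joint passes its speed limit or range.

ROBOT

A 7-joint arm with a two-finger parallel gripper is mounted at the origin on the work surface. World frame = base frame: x ahead of the robot, y to its left, z up, the work surface at z = 0. Lengths are in mm, angles in rad, forces in N, time in s.
With the tool pointing down it reaches from about 400 to 900 mm from the base axis. Payload 5.5 kg.
Tool frame: the origin (TCP) lies midway between the tips of the shut fingers; the grasp point (between the pads) lies 19 mm behind it; z points along the fingers, y is the line along which they close (so a half turn about z gives the same grasp; the last joint's range is limited). The gripper opens to 92 mm and grips with 3 to 60 N. Pads are 19 mm wide; open, the fingers measure 130 mm over their backs; the gripper's body (75 mm by 190 mm) begins 47 mm behind the grasp point.
Start: joints at [1.475, 0.501, -0.427, 1.55, 0.221, 1.138, -0.21], TCP at [228.281, -608.595, 226.729] pointing down, gripper open.
Joint ranges: [-2.88, 2.88], [-0.31, 2.03], [-1.54, 1.56], [0.2, 2.42], [-1.41, 4.55], [0.19, 2.02], [-2.57, 2.57]. Speed limits (rad/s): [2.57, 2.57, 3.14, 3.14, 3.14, 3.14, 3.14].

INTERFACE

Orientations are given as a 3x3 rotation matrix whose columns are the frame's x, y, z axes.
In Python, from cell import r gives the robot as it stands.
- The arm moves only by the tool arm_command, never from a script. Its argument "increments" is a list of rows, each a list of 7 numbers: the closure, from -1 (fully open) to 1 (shut), then the shift along the tool's x, y, z in m, then the turn, a rotation vector about the tool's x, y, z in degrees. In form: [[gripper, x, y, z, wx, wy, wz], ...]. A call has exactly 5 rows; each row is the pose to reach, as a shift and turn from the pose commanded when the call began, along the tool's axes at that moment; what a row does not reach only later rows make up. A row lasts 1/12 s, in which the tool goes at most 41.7 mm and 7.16 degrees, less where a joint would pass 70% of its speed; a pose out of reach is approached as far as the arm can. A call with a gripper value outside its range is refused whole. The fingers move at their own pace and stop on an object; "newtons" is the grip in N (left out, the last holds). Time passes only in rows, so rows that repeat a pose let the fingers close, or fill a call up. It gives the time, the measured TCP pose, the force, the opening and the grip force at its end, in the units of the state.
- r.observe(): the state, without advancing time (a new reading comes with each control period).
- r.get_image(name): name is "scene" or "top" or "wrist"; returns (picture, depth): 384x512x3 uint8, red, green, blue; 384x512 float32, mm along the optical axis (not along the pixel's ray), 0 where there is no reading.
- r.calibration(name): a dict with "vertical_fov" (degrees; the focal length in pixels is half the picture's height over the tangent of half this angle, whatever the lens; pixels are square), "cx", "cy" (the principal point, pixels), "D" ([k1, k2, p1, p2, k3] as OpenCV has them; the pictures are not rectified), "rvec" (rotation vector, rad) and "tvec" (3), from world to camera coordinates, as OpenCV has them. Camera axes: x right, y down, z forward; pixel columns grow to the right and rows downward; lengths in mm; the calibration is good to about 2 mm. A picture is of the moment at which its call begins: read the wrist's pose just before it. calibration takes no time and is no camera call; for the wrist camera it gives the pose at the moment of the call.
- r.job_done(): hands the job in; it is judged then, once.
The state is a dict: "time_s": time; "q": joint angles; "joint_vel": joint speeds; "effort": joint torques, N m; "ee_pos": TCP position; "eef_rot": TCP orientation; "wrist_force": force on the tool from outside, world axes, zero at the start; "torque": the same for the moment, N m; "finger_gap": finger opening in mm; "grasp_force": force on a finger pad.
Only numpy, scipy, OpenCV 4.12 (cv2) and the standard library are available. Lean on these libraries where they do the work, as an engineer would, in place of code of your own. Each camera call takes 0.05 s, during which the arm holds its last target. There are 200 camera calls.

## Working session

There is one attempt and no reset: what is moved stays moved. The work goes in short steps, Python scripts to look and compute and a tool call to move; the robot and the scene stay as the last step left them, time stands still between calls to the robot, and variables do not carry over. Pictures are saved under pics/ and viewed, at most 10 in all, crops included, and the job is handed in when it is done.

Besides the shell and the picture viewer there is one more tool, called by a JSON object that holds its "api" and its "payload", one argument or row to a line. arm_command: Moves the arm, as the interface text tells. Its arguments: {"type":"object","properties":{"increments":{"type":"array"},"newtons":{"type":"number"}},"required":["increments"]}

```bash
ls; mkdir -p pics
cat > h.py <<'E'
import numpy as np, cv2
from cell import r
def cal(n):
    c=r.calibration(n); f=192/np.tan(np.radians(c["vertical_fov"])/2)
    K=np.array([[f,0,c["cx"]],[0,f,c["cy"]],[0,0,1.]])
    R=cv2.Rodrigues(np.array(c["rvec"],float))[0]; t=np.array(c["tvec"],float).ravel()
    return K,np.array(c["D"],float),R,t
def cloud(n,depth,C=None):
    K,D,R,t=C or cal(n)
    v,u=np.mgrid[0:384,0:512]
    p=cv2.undistortPoints(np.stack([u,v],-1).reshape(-1,1,2).astype(float),K,D).reshape(384,512,2)
    P=np.dstack([p*depth[...,None],depth])
    W=(P-t)@R
    W[depth<=0]=np.nan
    return W
def save(n,img): cv2.imwrite(n,img[...,::-1])
E
python3 - <<'E'
from h import *
s=r.observe(); print(s)
for n in("scene","top"):
    C=cal(n); im,d=r.get_image(n); save(f"pics/{n}0.png",im); np.savez(f"{n}0.npz",im=im,d=d,W=cloud(n,d,C)); print(n,C[0][0,0],-C[2].T@C[3],(d>0).mean())
E
```

```text
pics
{'time_s': 0.0, 'q': array([ 1.47518237,  0.50183865, -0.42678775,  1.55146313,  0.22077193,
        1.13826909, -0.21030765]), 'joint_vel': array([-0.00230479,  0.00043947,  0.00145625, -0.00058028,  0.00150841,
       -0.0008851 , -0.00155105]), 'effort': array([ 1.63467439e-04, -5.66585362e+01, -5.81620440e+00, -2.79108846e+01,
       -6.86638313e-02,  3.07217811e-02,  1.99179040e-04]), 'ee_pos': array([ 227.97808118, -607.96063326,  225.67833158]), 'eef_rot': array([[ 9.36301716e-01,  3.51196167e-01, -5.90496943e-04],
       [ 3.51196651e-01, -9.36299920e-01,  1.83616293e-03],
       [ 9.19711413e-05, -1.92658305e-03, -9.99998140e-01]]), 'wrist_force': array([-0.06626738, -0.29888196, -0.61577354]), 'torque': array([0.02652905, 0.03257582, 0.00428339]), 'grasp_force': 0.0, 'finger_gap': 91.60141739267905}
scene 419.5786022014795 [1323.96100738  166.15603012  769.85186656] 0.9960225423177084
top 394.6538235232809 [5.13662943e+02 5.00713680e-01 1.18770483e+03] 0.9961039225260416
```

View pics/scene0.png

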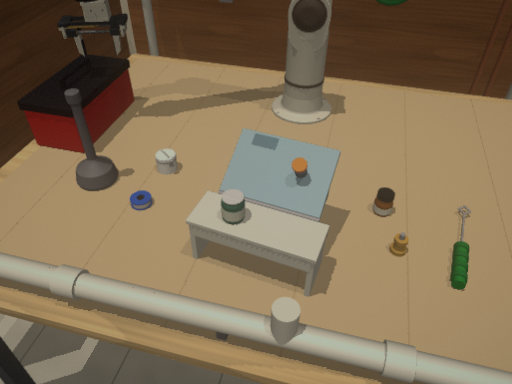

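View pics/top0.png

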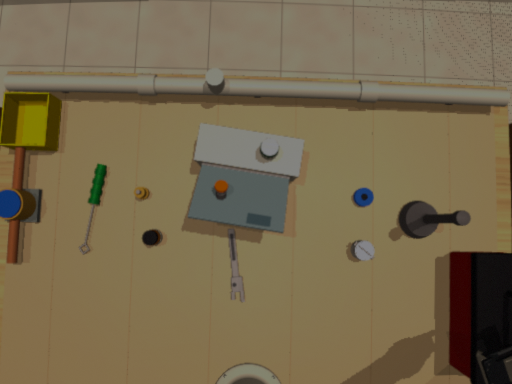

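The tin is at top (363,250) / scene (166,161), the orange pad at top (221,187), the dark patch at top (259,220). The spanner lies in front of the flap, the can is on the rear board at top (270,148), and a dark plunger stands at top (420,219).

Run:
```python
from h import *
Z={n:np.load(f"{n}0.npz") for n in("scene","top")}
for n in Z:
    im,W=Z[n]["im"],Z[n]["W"]; hsv=cv2.cvtColor(im,cv2.COLOR_RGB2HSV)
    h,s,v=[hsv[...,i].astype(int) for i in range(3)]
    X=W.reshape(-1,3)
    flap=(h>85)&(h<112)&(s>35)&(s<140)&(W[...,0]>400)&(W[...,0]<800)&(abs(W[...,1])<250)&(W[...,2]>100)
    P=W[flap]; c=np.median(P,0)
    for _ in range(5):
        c=P.mean(0); nn=np.linalg.svd(P-c,full_matrices=False)[2][2]; nn*=np.sign(nn[2]); P=P[abs((P-c)@nn)<4]
    print(n,"flap",len(P),c.round(1),nn.round(4),"ang",np.arccos(nn[2]).round(3),"az",np.arctan2(nn[1],nn[0]).round(4))
    # extents along in-plane axes
    y=np.cross([0,0,1],nn); y/=np.linalg.norm(y); x=np.cross(y,nn)
    hs=np.array([nn@c/ nn[2]]); 
    print(" ext y",np.percentile(P@y,[.5,99.5]).round(1),"x",np.percentile(P@x,[.5,99.5]).round(1),y.round(3),x.round(3),"plane d",nn@c)
    # rear board
    rb=(W[...,2]>115)&(W[...,2]<145)&(s<50)&(W[...,0]>500)&(W[...,0]<850)&(abs(W[...,1])<300)
    Q=W[rb]; m=rb.astype(np.uint8)
    k=cv2.minAreaRect(Q[:,:2].astype(np.float32)); print(" board",len(Q),k,np.median(Q[:,2]))
    o=(h<14)&(s>170)&(v>120)&(W[...,0]>450)&(W[...,0]<800)&(abs(W[...,1])<150)&(W[...,2]>120)
    print(" orange",o.sum(),W[o].mean(0),W[o].max(0), W[o].min(0))
    px=(166,161) if n=="scene" else (363,250)
    b=np.zeros_like(o); b[px[1]-16:px[1]+17,px[0]-18:px[0]+19]=1
    for lo,hi in((8,25),(25,47),(47,54),(54,70)):
        q=W[b&(W[...,2]>lo)&(W[...,2]<hi)]
        print(" tin",lo,hi,len(q),q.min(0).round(1) if len(q) else "",q.max(0).round(1) if len(q) else "")
    q=W[b&(W[...,2]>47)&(W[...,2]<70)]; print("  circ",cv2.minEnclosingCircle(q[:,:2].astype(np.float32)),np.median(q[:,2]))
    print(" table z",np.nanmedian(W[250:330,60:300,2]) if n=="top" else np.nanmedian(W[230:300,40:150,2]))
    cr=im[px[1]-22:px[1]+22,px[0]-29:px[0]+30]; cr=cv2.resize(cr,(590,440),interpolation=cv2.INTER_CUBIC); save(f"pics/{n}_c.png",cr)
a=cv2.imread("pics/scene_c.png");b=cv2.imread("pics/top_c.png");cv2.imwrite("pics/tin.png",cv2.resize(np.hstack([a,b]),(800,298)))
```

```text
scene flap 53 [530.2  -1.8 203.4] [ 0.4793 -0.0555  0.8759] ang 0.504 az -0.1153
 ext y [31.5 76.7] x [347.7 373.9] [ 0.115  0.993 -0.   ] [ 0.87  -0.101 -0.483] plane d 432.4171668434608
 board 6130 ((698.1813354492188, 22.385055541992188), (289.0132751464844, 145.7098388671875), 82.49586486816406) 130.22281256118117<stdin>:21: RuntimeWarning: Mean of empty slice.
  ret = um.true_divide(
Traceback (most recent call last):
ValueError: zero-size array to reduction operation maximum which has no identity
```

```bash
cat > m.py <<'E'
from h import *
Z={n:np.load(f"{n}0.npz") for n in("scene","top")}
pix={"scene":((260,185),(300,166),(265,142),(166,161)),"top":((240,210),(221,186),(259,220),(363,250))}
for n in Z:
    im,W=Z[n]["im"],Z[n]["W"]; hsv=cv2.cvtColor(im,cv2.COLOR_RGB2HSV)
    h,s,v=[hsv[...,i].astype(int) for i in range(3)]
    print(n,[(hsv[p[1],p[0]],W[p[1],p[0]].round(1)) for p in pix[n]])
    f0=hsv[pix[n][0][1],pix[n][0][0]].astype(int)
    flap=(abs(h-f0[0])<8)&(abs(s-f0[1])<30)&(W[...,0]>400)&(W[...,0]<800)&(abs(W[...,1])<250)&(W[...,2]>100)
    P=W[flap]
    for _ in range(6):
        c=np.median(P,0) if _==0 else P.mean(0); nn=np.linalg.svd(P-c,full_matrices=False)[2][2]; nn*=np.sign(nn[2]); P=P[abs((P-c)@nn)<5]
    y=np.cross([0,0,1],nn); y/=np.linalg.norm(y); x=np.cross(y,nn)
    print(" flap",len(P),c.round(1),nn.round(4),"ang",np.arccos(nn[2]).round(3),"az",np.arctan2(nn[1],nn[0]).round(4))
    ey=np.percentile(P@y,[.5,99.5]); ex=np.percentile(P@x,[.5,99.5]); print(" ext y",ey.round(1),"x",ex.round(1))
    # hinge: point of plane at z=130
    zx=x*1; d=nn@c
    ym=ey.mean(); x0=(130-nn[2]*d)/x[2]; H=x0*x+ym*y+d*nn
    print(" hinge",H.round(1),"free edge at",(ex[0]-x0).round(1)," push",(H-148*x-55*y).round(1)," padtop",(H-95*x+50*y+46*nn).round(1))
    rb=(W[...,2]>122)&(W[...,2]<138)&(s<60)&(W[...,0]>640)&(W[...,0]<850)&(abs(W[...,1])<300)
    k=cv2.minAreaRect(W[rb][:,:2].astype(np.float32)); print(" board",rb.sum(),k,np.median(W[rb][:,2]))
    o=(h<16)&(s>140)&(v>90)&(W[...,0]>450)&(W[...,0]<800)&(abs(W[...,1])<150)&(((W-c)@nn)>25)
    if o.sum(): print(" orange",o.sum(),W[o].mean(0).round(1),"h",np.percentile((W[o]-c)@nn,[5,50,95]))
    px=pix[n][3]
    b=np.zeros_like(o); b[px[1]-16:px[1]+17,px[0]-18:px[0]+19]=1
    for lo,hi in((8,25),(25,47),(47,54),(54,70)):
        q=W[b&(W[...,2]>lo)&(W[...,2]<hi)]
        if len(q): print(" tin",lo,hi,len(q),q.min(0).round(1),q.max(0).round(1))
    q=W[b&(W[...,2]>47)&(W[...,2]<70)]; print("  circ",cv2.minEnclosingCircle(q[:,:2].astype(np.float32)),np.median(q[:,2]))
    cr=im[px[1]-22:px[1]+22,px[0]-29:px[0]+30]; cr=cv2.resize(cr,(590,440),interpolation=cv2.INTER_CUBIC); save(f"pics/{n}_c.png",cr)
a=cv2.imread("pics/scene_c.png");b=cv2.imread("pics/top_c.png");cv2.imwrite("pics/tin.png",cv2.resize(np.hstack([a,b]),(800,298)))
E
python3 m.py
```

```text
scene [(array([ 84,  26, 155], dtype=uint8), array([621.1,   1.6, 150.5])), (array([ 15, 170, 179], dtype=uint8), array([613. ,  86.6, 216.5])), (array([ 92,  37, 117], dtype=uint8), array([527.7, -10.6, 203.6])), (array([ 19,  42, 133], dtype=uint8), array([ 473.2, -307.1,   48.1]))]
 flap 6250 [590.1  41.1 171.1] [ 0.5029 -0.0653  0.8619] ang 0.532 az -0.1291
 ext y [ -5.4 229.2] x [329.2 489.5]
 hinge [658.9  27.3 130. ] free edge at -165.0  push [525.3 -10.8 205.1]  padtop [607.2  84.4 217.8]
 board 5309 ((704.2760620117188, 21.16815185546875), (289.834228515625, 133.30686950683594), 82.49586486816406) 130.0442282876598
 orange 163 [609.2  84.1 216.7] h [43.27631958 45.91161534 48.88217265]
 tin 8 25 93 [ 434.8 -343.8    8.1] [ 478.3 -290.2   24.8]
 tin 25 47 123 [ 434.2 -342.3   25. ] [ 478.6 -290.1   46.9]
 tin 47 54 170 [ 418.  -347.5   47.2] [ 476.8 -288.8   54. ]
 tin 54 70 50 [ 430.4 -344.5   54. ] [ 477.4 -297.8   57.1]
  circ ((447.92987060546875, -315.6182861328125), 33.06071472167969) 52.83604576663686
top [(array([87, 25, 93], dtype=uint8), array([547.9,  33.5, 195.7])
[... 258 characters left out ...]
 0.8625] ang 0.531 az -0.1304
 ext y [ -4.1 225.5] x [325.5 486.9]
 hinge [657.6  25.4 130. ] free edge at -168.3  push [523.9 -12.5 204.9]  padtop [606.   82.6 217.7]
 board 4166 ((703.711669921875, 18.666915893554688), (289.4886169433594, 130.27279663085938), 82.72563171386719) 129.50547593707512
 orange 120 [605.5  81.8 218. ] h [43.20992068 45.91555115 48.44221052]
 tin 8 25 19 [ 424.7 -311.9    9.7] [ 475.6 -292.7   25. ]
 tin 25 47 49 [ 418.8 -352.2   25.5] [ 476.7 -291.3   47. ]
 tin 47 54 275 [ 419.8 -351.3   47. ] [ 477.  -292.2   54. ]
 tin 54 70 62 [ 423.1 -344.    54. ] [ 477.1 -296.7   57.2]
  circ ((446.72393798828125, -320.86651611328125), 35.023094177246094) 52.17188226463378
```

View pics/tin.png

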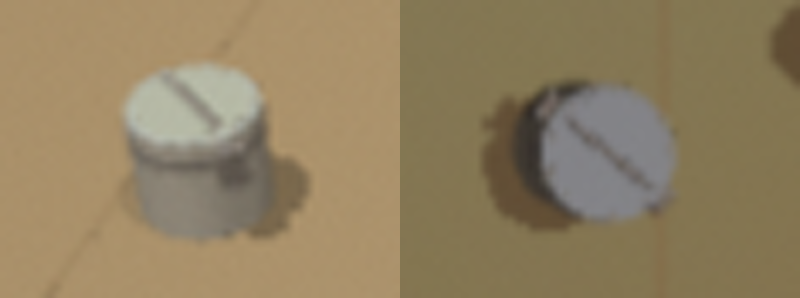

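Both views agree: hinge (658,26,130), azimuth −0.13, flap angle 0.53, and pad height 46 mm as given. The tin is at about (447,−319), with its lugs along roughly 48° in world. Next I move above the push patch with the fingers shutting.

{"api": "arm_command", "payload": {
  "increments": [
    [1,0.024,-0.023,-0.004,0,0,0],
    [1,0.049,-0.045,-0.008,0,0,0],
    [1,0.073,-0.068,-0.012,0,0,0],
    [1,0.097,-0.091,-0.016,0,0,0],
    [1,0.122,-0.114,-0.02,0,0,0]
  ],
  "newtons": 20
}}

```text
time_s: 0.52
ee_pos: [302.5, -457.3, 246.4]
eef_rot: [[0.936, 0.351, -0.001], [0.351, -0.936, 0.001], [-0.0, -0.001, -1.0]]
wrist_force: [1.1, 0.1, 0.4]
finger_gap: 63.0
grasp_force: 0.0
```

{"api": "arm_command", "payload": {
  "increments": [
    [1,0.024,-0.023,0,0,0,0],
    [1,0.049,-0.045,0,0,0,0],
    [1,0.073,-0.068,0,0,0,0],
    [1,0.097,-0.091,0,0,0,0],
    [1,0.122,-0.114,0,0,0,0]
  ]
}}

```text
time_s: 0.93
ee_pos: [376.7, -307.8, 246.5]
eef_rot: [[0.936, 0.351, -0.001], [0.351, -0.936, 0.0], [-0.001, -0.0, -1.0]]
wrist_force: [0.5, 0.3, -0.3]
finger_gap: 29.9
grasp_force: 0.0
```

{"api": "arm_command", "payload": {
  "increments": [
    [1,0.024,-0.023,0,0,0,0],
    [1,0.049,-0.045,0,0,0,0],
    [1,0.073,-0.068,0,0,0,0],
    [1,0.097,-0.091,0,0,0,0],
    [1,0.122,-0.114,0,0,0,0]
  ]
}}

```text
time_s: 1.35
ee_pos: [450.8, -158.4, 246.6]
eef_rot: [[0.936, 0.351, -0.0], [0.351, -0.936, -0.0], [-0.001, 0.0, -1.0]]
wrist_force: [1.7, -0.4, -0.2]
finger_gap: 0.9
grasp_force: 0.0
```

{"api": "arm_command", "payload": {
  "increments": [
    [1,0.024,-0.023,0,0,0,0],
    [1,0.049,-0.045,0,0,0,0],
    [1,0.073,-0.068,0,0,0,0],
    [1,0.097,-0.091,0,0,0,0],
    [1,0.121,-0.113,0,0,0,0]
  ]
}}

```text
time_s: 1.77
ee_pos: [524.6, -10.0, 246.5]
eef_rot: [[0.936, 0.351, -0.0], [0.351, -0.936, -0.0], [-0.0, -0.0, -1.0]]
wrist_force: [-0.2, 0.0, 0.3]
finger_gap: 0.4
grasp_force: 0.0
```

{"api": "arm_command", "payload": {
  "increments": [
    [1,0,0,0.01,0,0,0],
    [1,0,0,0.02,0,0,0],
    [1,0,0,0.028,0,0,0],
    [1,0,0,0.034,0,0,0],
    [1,0,0,0.038,0,0,0]
  ]
}}

```text
time_s: 2.18
ee_pos: [523.5, -13.2, 207.5]
eef_rot: [[0.937, 0.349, -0.002], [0.349, -0.937, -0.001], [-0.002, -0.0, -1.0]]
wrist_force: [-0.5, -0.1, 1.3]
finger_gap: 0.7
grasp_force: 0.6
```

{"api": "arm_command", "payload": {
  "increments": [
    [1,-0.001,-0.001,0.004,0,0,0],
    [1,-0.003,-0.0015,0.008,0,0,0],
    [1,-0.005,-0.0025,0.012,0,0,0],
    [1,-0.0065,-0.0035,0.016,0,0,0],
    [1,-0.008,-0.004,0.02,0,0,0]
  ]
}}

```text
time_s: 2.6
ee_pos: [515.6, -10.9, 188.6]
eef_rot: [[0.936, 0.351, 0.001], [0.351, -0.936, -0.0], [0.001, 0.001, -1.0]]
wrist_force: [0.9, -0.3, -0.1]
finger_gap: 0.5
grasp_force: 0.6
```

{"api": "arm_command", "payload": {
  "increments": [
    [1,-0.001,-0.0005,0.004,0,0,0],
    [1,-0.0025,-0.001,0.009,0,0,0],
    [1,-0.004,-0.002,0.013,0,0,0],
    [1,-0.005,-0.0025,0.018,0,0,0],
    [1,-0.006,-0.003,0.022,0,0,0]
  ]
}}

```text
time_s: 3.02
ee_pos: [508.6, -9.8, 166.1]
eef_rot: [[0.936, 0.351, -0.0], [0.351, -0.936, 0.0], [-0.0, -0.0, -1.0]]
wrist_force: [0.2, -1.1, 0.3]
finger_gap: 0.8
grasp_force: 0.5
```

{"api": "arm_command", "payload": {
  "increments": [
    [1,-0.001,-0.0005,0.004,0,0,0],
    [1,-0.0015,-0.001,0.008,0,0,0],
    [1,-0.002,-0.001,0.012,0,0,0],
    [1,-0.003,-0.0015,0.016,0,0,0],
    [1,-0.004,-0.002,0.02,0,0,0]
  ]
}}

```text
time_s: 3.43
ee_pos: [504.7, -9.2, 146.4]
eef_rot: [[0.936, 0.351, 0.001], [0.351, -0.936, 0.0], [0.001, -0.0, -1.0]]
wrist_force: [1.1, 0.1, 1.4]
finger_gap: 0.4
grasp_force: 0.5
```

{"api": "arm_command", "payload": {
  "increments": [
    [1,0,0,0.003,0,0,0],
    [1,0,0,0.006,0,0,0],
    [1,0,0,0.009,0,0,0],
    [1,0,0,0.012,0,0,0],
    [1,0,0,0.014,0,0,0]
  ]
}}

```text
time_s: 3.85
ee_pos: [504.2, -9.4, 132.3]
eef_rot: [[0.936, 0.351, -0.001], [0.351, -0.936, 0.0], [-0.001, -0.0, -1.0]]
wrist_force: [-0.1, 0.5, 0.6]
finger_gap: 0.3
grasp_force: 0.5
```

{"api": "arm_command", "payload": {
  "increments": [
    [1,0,0,0.001,0,0,0],
    [1,0,0,0.002,0,0,0],
    [1,0,0,0.003,0,0,0],
    [1,0,0,0.003,0,0,0],
    [1,0,0,0.003,0,0,0]
  ]
}}

```text
time_s: 4.27
ee_pos: [504.4, -9.5, 130.3]
eef_rot: [[0.936, 0.351, -0.0], [0.351, -0.936, -0.001], [-0.0, 0.001, -1.0]]
wrist_force: [-3.3, -0.5, 5.3]
finger_gap: 0.4
grasp_force: 3.2
```

```bash
cat > flap.py <<'E'
from h import *
import sys
im,d=r.get_image("top"); W=cloud("top",d); save(f"pics/top_{sys.argv[1]}.png",im)
hsv=cv2.cvtColor(im,cv2.COLOR_RGB2HSV).astype(int); h,s=hsv[...,0],hsv[...,1]
P=W[(h>80)&(h<100)&(s>15)&(s<70)&(W[...,0]>470)&(W[...,0]<660)&(W[...,1]>-100)&(W[...,1]<170)&(W[...,2]>100)&(W[...,2]<240)]
for _ in range(6):
    c=np.median(P,0) if _==0 else P.mean(0); nn=np.linalg.svd(P-c,full_matrices=False)[2][2]; nn*=np.sign(nn[2]); P=P[abs((P-c)@nn)<5]
print(len(P),c.round(1),nn.round(4),"ang",np.arcsin(nn[:2]@[.9916,-.1296]).round(4))
o=(h<16)&(s>140)&(W[...,0]>450)&(W[...,0]<750)&(abs(W[...,1])<180)&(W[...,2]>155)&(W[...,2]<240)
if o.sum(): print("orange",o.sum(),W[o].mean(0).round(1),cv2.minEnclosingCircle(W[o][:,:2].astype(np.float32)))
print(r.observe()["wrist_force"],r.observe()["ee_pos"],r.observe()["time_s"])
E
python3 flap.py a
```

```text
1033 [583.9  75.6 129.3] [-4.e-04 -7.e-04  1.e+00] ang -0.0003
orange 6 [568.2  81.9 176. ] ((571.0943603515625, 86.66594696044922), 15.918070793151855)
[-3.42429455  0.35190099  6.81236044] [504.41985061  -9.4427301  130.29110757] 4.3167
```

{"api": "arm_command", "payload": {
  "increments": [
    [1,0,0,0.001,0,0,0],
    [1,0,0,0.002,0,0,0],
    [1,0,0,0.003,0,0,0],
    [1,0,0,0.004,0,0,0],
    [1,0,0,0.004,0,0,0]
  ]
}}

```text
time_s: 4.73
ee_pos: [504.6, -9.4, 129.9]
eef_rot: [[0.936, 0.351, -0.0], [0.351, -0.936, -0.004], [-0.001, 0.004, -1.0]]
wrist_force: [-14.9, -1.2, 44.1]
finger_gap: 0.4
grasp_force: 21.8
```

{"api": "arm_command", "payload": {
  "increments": [
    [1,0,0,-0.01,0,0,0],
    [1,0,0,-0.025,0,0,0],
    [1,0,0,-0.045,0,0,0],
    [1,0,0,-0.065,0,0,0],
    [1,0,0,-0.08,0,0,0]
  ]
}}

```text
time_s: 5.15
ee_pos: [505.1, -9.4, 207.3]
eef_rot: [[0.936, 0.351, 0.002], [0.351, -0.936, -0.0], [0.001, 0.001, -1.0]]
wrist_force: [0.2, 0.2, -0.1]
finger_gap: 0.3
grasp_force: 0.0
```

{"api": "arm_command", "payload": {
  "increments": [
    [-1,-0.016,0.027,0,0,0,0],
    [-1,-0.032,0.054,0,0,0,0],
    [-1,-0.048,0.081,0,0,0,0],
    [-1,-0.064,0.108,0,0,0,0],
    [-1,-0.081,0.135,0,0,0,0]
  ]
}}

```text
time_s: 5.57
ee_pos: [475.9, -165.8, 206.0]
eef_rot: [[0.936, 0.351, 0.001], [0.351, -0.936, -0.001], [0.001, 0.001, -1.0]]
wrist_force: [-0.2, 0.3, -0.6]
finger_gap: 29.1
grasp_force: 0.0
```

{"api": "arm_command", "payload": {
  "increments": [
    [-1,-0.016,0.027,0,0,0,-5.4],
    [-1,-0.032,0.054,0,0,0,-10.8],
    [-1,-0.048,0.081,0,0,0,-16.2],
    [-1,-0.064,0.108,0,0,0,-21.6],
    [-1,-0.081,0.135,0,0,0,-27]
  ]
}}

```text
time_s: 5.98
ee_pos: [447.3, -320.8, 205.9]
eef_rot: [[0.671, 0.741, 0.001], [0.741, -0.671, -0.001], [-0.0, 0.001, -1.0]]
wrist_force: [2.1, -0.2, -0.1]
finger_gap: 62.3
grasp_force: 0.0
```

```bash
python3 flap.py b
python3 - <<'E'
from h import *
s=r.observe(); C=cal("wrist"); im,d=r.get_image("wrist"); save("pics/w0.png",im); np.savez("w0.npz",im=im,d=d,W=cloud("wrist",d,C))
print(s["ee_pos"],s["eef_rot"],-C[2].T@C[3])
E
```

```text
1965 [558.4  40.7 129.4] [ 2.e-03 -1.e-04  1.e+00] ang 0.002
orange 5 [567.7  84.3 174.2] ((571.2703247070312, 86.62175750732422), 15.757269859313965)
[-1.34211056 -5.63990708 -0.65825575] [ 444.3743885  -329.22866196  205.34434841] 6.0333
[ 444.3743885  -329.22866196  205.34434841] [[ 0.67301459  0.73962852 -0.00100685]
 [ 0.73961889 -0.67301176 -0.0043671 ]
 [-0.00390766  0.00219444 -0.99998996]] [ 499.93737781 -264.81336917  364.36411523]
```

View pics/w0.png

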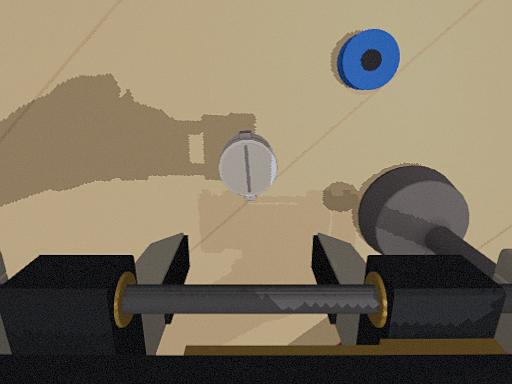

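The wrist view shows the tin at (248,167), its lugs at (246,134) and (250,197), and the plunger at (413,215) with its handle near the right finger. I'll measure these.

Run:
```python
from h import *
Z=np.load("w0.npz"); W=Z["W"]
s=r.observe(); print(s["ee_pos"],s["eef_rot"].round(3),s["wrist_force"],s["time_s"])
for p in [(248,167),(246,134),(250,197),(246,146),(250,190),(413,180),(460,240),(371,60),(150,30)]: print(p,W[p[1],p[0]].round(1))
b=np.zeros(W.shape[:2],bool); b[125:205,210:285]=1
q=W[b&(W[...,2]>46)&(W[...,2]<60)]; print(cv2.minAreaRect(q[:,:2].astype(np.float32)),cv2.minEnclosingCircle(q[:,:2].astype(np.float32)),len(q),np.median(q,0))
t=np.load("top0.npz")["W"]; q=t[(t[...,0]>400)&(t[...,0]<700)&(t[...,1]<-400)&(t[...,1]>-700)&(t[...,2]>40)]
for lo in range(40,400,40):
    a=q[(q[:,2]>=lo)&(q[:,2]<lo+40)]
    if len(a): print(lo,len(a),a.min(0).round(),a.max(0).round())
t=np.load("scene0.npz")["W"]; q=t[90:190,60:120].reshape(-1,3); q=q[(q[:,2]>15)&(q[:,0]>430)&(q[:,1]<-380)]
for lo in range(15,400,40):
    a=q[(q[:,2]>=lo)&(q[:,2]<lo+40)]
    if len(a): print("s",lo,len(a),a.min(0).round(),a.max(0).round())
```

```text
[ 444.95023351 -326.23172835  205.14623518] [[ 0.68   0.733 -0.001]
 [ 0.733 -0.68  -0.002]
 [-0.002  0.001 -1.   ]] [-0.06325819  0.30047424  0.4107171 ] 6.0833
(248, 167) [ 449.4 -318.4   56. ]
(246, 134) [ 468.8 -294.3   48.9]
(250, 197) [ 428.5 -344.2   48.8]
(246, 146) [ 461.7 -302.1   55.3]
(250, 190) [ 435.1 -336.9   56.4]
(413, 180) [ 563.8 -446.    41.5]
(460, 240) [ 551.2 -484.   106.4]
(371, 60) [ 605.  -325.9   23.4]
(150, 30) [ 463.1 -156.1    0.6]
((447.7312927246094, -319.4300231933594), (57.145137786865234, 56.946868896484375), 6.983912944793701) ((448.1180114746094, -319.80853271484375), 34.555267333984375) 2760 [ 448.95635136 -318.25457032   53.86561826]
40 937 [ 400. -698.   40.] [ 592. -441.   80.]
80 189 [ 400. -604.   80.] [ 556. -482.  120.]
120 678 [ 400. -697.  120.] [ 554. -479.  160.]
160 339 [ 401. -689.  160.] [ 555. -480.  199.]
200 75 [ 532. -494.  202.] [ 555. -481.  239.]
240 247 [ 525. -513.  246.] [ 561. -474.  280.]
280 4 [ 541. -501.  281.] [ 546. -494.  282.]
s 15 989 [ 442. -675.   15.] [ 601. -435.   55.]
s 55 553 [ 442. -661.   55.] [ 582. -454.   95.]
s 95 294 [ 440. -646.   95.] [ 557. -479.  135.]
s 135 280 [ 431. -634.  135.] [ 556. -480.  175.]
s 175 144 [ 531. -504.  175.] [ 557. -479.  215.]
s 215 146 [ 534. -507.  215.] [ 561. -475.  255.]
s 255 186 [ 529. -510.  255.] [ 563. -473.  279.]
```

{"api": "arm_command", "payload": {
  "increments": [
    [-1,0,0,0.025,0,0,-3.7],
    [-1,0,0,0.05,0,0,-3.7],
    [-1,0,0,0.08,0,0,-3.7],
    [-1,0,0,0.11,0,0,-3.7],
    [-1,0,0,0.115,0,0,-3.7]
  ]
}}

```text
time_s: 6.5
ee_pos: [444.6, -317.0, 86.3]
eef_rot: [[0.626, 0.78, -0.006], [0.78, -0.626, 0.005], [-0.0, -0.007, -1.0]]
wrist_force: [-1.1, -0.3, 0.1]
finger_gap: 91.8
grasp_force: 0.0
```

{"api": "arm_command", "payload": {
  "increments": [
    [-1,0,0,0.005,0,0,0],
    [-1,0,0,0.01,0,0,0],
    [-1,0,0,0.012,0,0,0],
    [-1,0,0,0.012,0,0,0],
    [-1,0,0,0.012,0,0,0]
  ]
}}

```text
time_s: 6.92
ee_pos: [448.4, -319.6, 79.9]
eef_rot: [[0.626, 0.78, 0.002], [0.78, -0.626, -0.001], [-0.0, 0.002, -1.0]]
wrist_force: [-0.5, 0.9, -0.6]
finger_gap: 92.1
grasp_force: 0.0
```

{"api": "arm_command", "payload": {
  "increments": [
    [-1,0,0,0.02,0,0,0],
    [-1,0,0,0.04,0,0,0],
    [-1,0,0,0.058,0,0,0],
    [-1,0,0,0.068,0,0,0],
    [-1,0,0,0.072,0,0,0]
  ]
}}

```text
time_s: 7.33
ee_pos: [447.1, -318.9, 5.9]
eef_rot: [[0.626, 0.78, -0.001], [0.78, -0.626, 0.001], [-0.0, -0.001, -1.0]]
wrist_force: [0.2, -0.9, -0.1]
finger_gap: 91.8
grasp_force: 0.0
```

{"api": "arm_command", "payload": {
  "increments": [
    [0,0,0,0,0,0,0],
    [0.3,0,0,0,0,0,0],
    [0.5,0,0,0,0,0,0],
    [1,0,0,0,0,0,0],
    [1,0,0,0,0,0,0]
  ],
  "newtons": 35
}}

```text
time_s: 7.75
ee_pos: [448.1, -319.6, 7.5]
eef_rot: [[0.626, 0.78, 0.001], [0.78, -0.626, -0.001], [-0.0, 0.001, -1.0]]
wrist_force: [0.1, -0.2, 0.6]
finger_gap: 63.1
grasp_force: 0.0
```

{"api": "arm_command", "payload": {
  "increments": [
    [1,0,0,0,0,0,0],
    [1,0,0,0,0,0,0],
    [1,0,0,0,0,0,0],
    [1,0,0,0,0,0,0],
    [1,0,0,0,0,0,0]
  ]
}}

```text
time_s: 8.17
ee_pos: [448.2, -319.7, 7.4]
eef_rot: [[0.626, 0.78, 0.001], [0.78, -0.626, -0.001], [-0.0, 0.001, -1.0]]
wrist_force: [-0.1, 0.1, 5.5]
finger_gap: 57.5
grasp_force: 35.0
```

{"api": "arm_command", "payload": {
  "increments": [
    [1,0,0,-0.006,0,0,0],
    [1,0,0,-0.02,0,0,0],
    [1,0,0,-0.045,0,0,0],
    [1,0,0,-0.07,0,0,0],
    [1,0,0,-0.1,0,0,0]
  ]
}}

```text
time_s: 8.58
ee_pos: [446.4, -318.1, 107.4]
eef_rot: [[0.625, 0.78, -0.002], [0.78, -0.625, 0.002], [0.0, -0.003, -1.0]]
wrist_force: [-0.2, -1.5, -2.0]
finger_gap: 57.6
grasp_force: 35.0
```

{"api": "arm_command", "payload": {
  "increments": [
    [1,0,0,-0.03,0,0,0],
    [1,0,0,-0.06,0,0,0],
    [1,0,0,-0.09,0,0,0],
    [1,0,0,-0.11,0,0,0],
    [1,0,0,-0.12,0,0,0]
  ]
}}

```text
time_s: 9.0
ee_pos: [448.7, -319.3, 230.5]
eef_rot: [[0.625, 0.78, 0.003], [0.78, -0.625, -0.003], [-0.0, 0.004, -1.0]]
wrist_force: [0.6, 0.2, -2.0]
finger_gap: 57.8
grasp_force: 35.0
```

{"api": "arm_command", "payload": {
  "increments": [
    [1,0.01,-0.004,0,0,0,0],
    [1,0.03,-0.012,0,0,0,0],
    [1,0.052,-0.021,0,0,0,0],
    [1,0.076,-0.031,0,0,0,0],
    [1,0.1,-0.04,0,0,0,0]
  ]
}}

```text
time_s: 9.42
ee_pos: [477.7, -213.7, 224.9]
eef_rot: [[0.626, 0.78, -0.003], [0.78, -0.626, 0.002], [-0.0, -0.004, -1.0]]
wrist_force: [0.5, 0.6, -2.3]
finger_gap: 57.7
grasp_force: 35.0
```

{"api": "arm_command", "payload": {
  "increments": [
    [1,0.025,-0.01,0,0,0,0],
    [1,0.05,-0.02,0,0,0,0],
    [1,0.075,-0.03,0,0,0,0],
    [1,0.1,-0.04,0,0,0,0],
    [1,0.125,-0.05,0,0,0,0]
  ]
}}

```text
time_s: 9.83
ee_pos: [516.8, -84.9, 225.0]
eef_rot: [[0.625, 0.781, -0.003], [0.781, -0.625, 0.001], [-0.001, -0.003, -1.0]]
wrist_force: [0.9, -0.4, -1.5]
finger_gap: 57.8
grasp_force: 35.0
```

{"api": "arm_command", "payload": {
  "increments": [
    [1,0.025,-0.01,0,0,0,0],
    [1,0.05,-0.02,0,0,0,0],
    [1,0.074,-0.03,0,0,0,0],
    [1,0.096,-0.039,0,0,0,0],
    [1,0.115,-0.047,0,0,0,0]
  ]
}}

```text
time_s: 10.25
ee_pos: [551.9, 34.8, 224.9]
eef_rot: [[0.624, 0.781, -0.003], [0.781, -0.624, 0.001], [-0.001, -0.003, -1.0]]
wrist_force: [0.1, -0.1, -2.8]
finger_gap: 57.3
grasp_force: 35.0
```

{"api": "arm_command", "payload": {
  "increments": [
    [1,0.017,-0.007,0,0,0,0],
    [1,0.032,-0.013,0,0,0,0],
    [1,0.044,-0.018,0,0,0,0],
    [1,0.052,-0.021,0,0,0,0],
    [1,0.054,-0.022,0,0,0,0]
  ]
}}

```text
time_s: 10.67
ee_pos: [568.9, 90.3, 225.4]
eef_rot: [[0.623, 0.782, -0.002], [0.782, -0.623, 0.001], [-0.001, -0.003, -1.0]]
wrist_force: [0.2, -0.2, -1.2]
finger_gap: 58.0
grasp_force: 35.0
```

{"api": "arm_command", "payload": {
  "increments": [
    [1,0,0,0,0,0,0],
    [1,0,0,0,0,0,0],
    [1,0,0,0,0,0,0],
    [1,0,0,0,0,0,0],
    [1,0,0,0,0,0,0]
  ]
}}

```text
time_s: 11.08
ee_pos: [570.2, 86.7, 226.7]
eef_rot: [[0.627, 0.779, 0.0], [0.779, -0.627, -0.0], [-0.0, 0.0, -1.0]]
wrist_force: [0.4, -0.3, -1.3]
finger_gap: 57.0
grasp_force: 35.0
```

Run:
```python
from h import *
s=r.observe(); print(s["ee_pos"],s["time_s"],s["q"].round(2),s["finger_gap"])
a=[]
for n in("wrist","scene"):
    C=cal(n); im,d=r.get_image(n); np.savez(f"{n}1.npz",im=im,d=d,W=cloud(n,d,C)); a.append(im)
cr=cv2.resize(a[1][90:240,200:400],(512,384),interpolation=cv2.INTER_CUBIC)
save("pics/ws1.png",cv2.resize(np.hstack([a[0],cr]),(800,300)))
```

```text
[570.15324491  86.67215018 226.72647521] 11.0833 [ 0.46  0.47 -0.86  1.73  0.39  1.12 -1.2 ] 56.96479163557389
```

View pics/ws1.png

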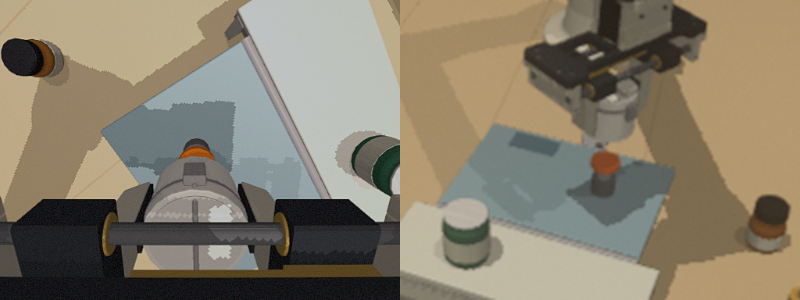

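The tin is held upright above the pad: pad at about (605,160) in the right half, and partly hidden below the tin in the wrist half. Measuring pad and tin centres.

Run:
```python
from h import *
from scipy.optimize import least_squares as ls
def circ(P,rad): 
    f=ls(lambda c:np.hypot(P[:,0]-c[0],P[:,1]-c[1])-rad,P[:,:2].mean(0)+[-10 if n=="scene" else 0,0],loss="soft_l1"); return f.x.round(1),np.sqrt(np.mean(f.fun**2)).round(2)
for n in("scene","wrist"):
    Z=np.load(f"{n}1.npz"); W,im=Z["W"],Z["im"]; hsv=cv2.cvtColor(im,cv2.COLOR_RGB2HSV).astype(int)
    o=(hsv[...,0]<17)&(hsv[...,1]>140)&(W[...,0]>520)&(W[...,0]<630)&(W[...,1]>40)&(W[...,1]<130)&(W[...,2]>160)&(W[...,2]<185)
    P=W[o]; T=P[P[:,2]>174]; S=P[P[:,2]<174]
    print(n,len(P),"top",len(T),T.min(0).round(1) if len(T) else"",T.max(0).round(1) if len(T) else "",T.mean(0).round(1) if len(T) else "")
    if len(S)>10: print("  side circle r17",len(S),circ(S,17))
    t=W[(np.hypot(W[...,0]-570,W[...,1]-87)<34)&(W[...,2]>219)&(W[...,2]<245)&(hsv[...,1]<70)]
    if len(t)>10: print("  tin low side",len(t),t.min(0).round(1),t.max(0).round(1),circ(t,29))
    t=W[(np.hypot(W[...,0]-570,W[...,1]-87)<34)&(W[...,2]>269)&(W[...,2]<276)]
    if len(t)>10: print("  tin top",len(t),t.min(0).round(1),t.max(0).round(1))
```

```text
scene 124 top 99 [558.9  73.8 174.1] [588.5 104.4 178.9] [574.4  88.9 176.2]
  side circle r17 25 (array([570.6,  89.5]), np.float64(0.77))
  tin low side 178 [551.7  66.4 219.6] [601.9 116.  244.9] (array([567.8,  86.4]), np.float64(1.53))
  tin top 158 [541.8  76.  269.1] [602.1 115.4 275.7]
wrist 461 top 403 [564.6  84.6 174.1] [588.5 106.5 179.1] [579.7  98.8 177.1]
  side circle r17 58 (array([571.5,  89.4]), np.float64(0.21))
  tin low side 1401 [549.1  73.6 221.3] [602.3 116.5 245. ] (array([568.5,  87. ]), np.float64(1.45))
  tin top 8739 [538.7  58.7 269. ] [602.4 117.1 276. ]
```

{"api": "arm_command", "payload": {
  "increments": [
    [1,0.001,0,0.01,0,0,0],
    [1,0.002,0,0.02,0,0,0],
    [1,0.002,0,0.03,0,0,0],
    [1,0.002,0,0.035,0,0,0],
    [1,0.002,0,0.036,0,0,0]
  ]
}}

```text
time_s: 11.6
ee_pos: [570.1, 88.9, 188.6]
eef_rot: [[0.626, 0.78, -0.003], [0.78, -0.626, -0.0], [-0.002, -0.002, -1.0]]
wrist_force: [0.3, 0.6, -1.5]
finger_gap: 57.2
grasp_force: 35.0
```

{"api": "arm_command", "payload": {
  "increments": [
    [1,0,0,0,0,0,0],
    [1,0,0,0,0,0,0],
    [1,0,0,0,0,0,0],
    [1,0,0,0,0,0,0],
    [1,0,0,0,0,0,0]
  ]
}}

```text
time_s: 12.02
ee_pos: [571.7, 89.3, 191.2]
eef_rot: [[0.626, 0.78, 0.001], [0.78, -0.626, -0.0], [0.001, 0.001, -1.0]]
wrist_force: [-0.6, 0.1, -1.8]
finger_gap: 57.4
grasp_force: 35.0
```

```bash
cat > rel.py <<'E'
from h import *
from scipy.optimize import least_squares as ls
def circ(P,rad,c0): 
    f=ls(lambda c:np.hypot(P[:,0]-c[0],P[:,1]-c[1])-rad,c0,loss="soft_l1",f_scale=.7); return f.x.round(1),np.median(abs(f.fun)).round(2),len(P)
s=r.observe(); e=s["ee_pos"]; print(e,s["time_s"],s["wrist_force"]); b=e[2]-7.4
ty=s["eef_rot"][:,1]
for n in("scene","wrist"):
    C=cal(n); im,d=r.get_image(n); W=cloud(n,d,C); hsv=cv2.cvtColor(im,cv2.COLOR_RGB2HSV).astype(int)
    cam=-C[2].T@C[3]
    o=(hsv[...,0]<17)&(hsv[...,1]>140)&(np.hypot(W[...,0]-571,W[...,1]-88)<22)
    P=W[o&(W[...,2]>b-22)&(W[...,2]<b+1)]
    if len(P)>8: print(n,"pad side",circ(P[P[:,2]<174],17,[571,88]),P[:,2].max().round(1))
    Q=W-e; m=(np.hypot(Q[...,0],Q[...,1])<33)&(abs(Q@ty)<16)&(W[...,2]>b+4)&(W[...,2]<b+24)&(hsv[...,1]<70)
    if m.sum()>8: print(n,"tin side",circ(W[m],29,e[:2]))
E
python3 rel.py
```

```text
[571.6801676   89.25971625 191.16619919] 12.0167 [-0.5564401   0.0767108  -1.77819758]
scene pad side (array([571. ,  89.8]), np.float64(1.17), 17) 173.9
scene tin side (array([569.3,  89. ]), np.float64(0.49), 72)
wrist tin side (array([569.8,  89.7]), np.float64(0.15), 651)
```

{"api": "arm_command", "payload": {
  "increments": [
    [1,0.001,0.0005,0.002,0,0,0],
    [1,0.001,0.0005,0.004,0,0,0],
    [1,0.001,0.0005,0.006,0,0,0],
    [1,0.001,0.0005,0.008,0,0,0],
    [1,0.001,0.0005,0.01,0,0,0]
  ],
  "newtons": 50
}}

```text
time_s: 12.53
ee_pos: [572.4, 89.7, 181.4]
eef_rot: [[0.626, 0.78, 0.0], [0.78, -0.626, -0.001], [-0.0, 0.0, -1.0]]
wrist_force: [-3.7, -0.4, 8.4]
finger_gap: 57.6
grasp_force: 50.0
```

{"api": "arm_command", "payload": {
  "increments": [
    [1,0,0,0.001,0,0,0],
    [1,0,0,0.002,0,0,0],
    [1,0,0,0.003,0,0,0],
    [1,0,0,0.004,0,0,0],
    [1,0,0,0.005,0,0,0]
  ]
}}

```text
time_s: 12.95
ee_pos: [572.4, 89.7, 176.7]
eef_rot: [[0.626, 0.78, 0.0], [0.78, -0.626, -0.001], [-0.0, 0.001, -1.0]]
wrist_force: [-3.3, -1.4, 7.4]
finger_gap: 57.1
grasp_force: 50.0
```

{"api": "arm_command", "payload": {
  "increments": [
    [1,0,0,0.001,0,0,0],
    [1,0,0,0.002,0,0,0],
    [1,0,0,0.003,0,0,0],
    [1,0,0,0.004,0,0,0],
    [1,0,0,0.005,0,0,0]
  ]
}}

```text
time_s: 13.37
ee_pos: [572.4, 89.7, 171.7]
eef_rot: [[0.626, 0.78, 0.0], [0.78, -0.626, -0.001], [-0.0, 0.001, -1.0]]
wrist_force: [-3.7, -0.8, 7.4]
finger_gap: 57.4
grasp_force: 50.0
```

Moving with steady force; on to the stop.

{"api": "arm_command", "payload": {
  "increments": [
    [1,0,0,0.001,0,0,0],
    [1,0,0,0.002,0,0,0],
    [1,0,0,0.003,0,0,0],
    [1,0,0,0.004,0,0,0],
    [1,0,0,0.004,0,0,0]
  ]
}}

```text
time_s: 13.78
ee_pos: [572.5, 89.8, 169.2]
eef_rot: [[0.626, 0.78, 0.001], [0.78, -0.626, -0.002], [-0.001, 0.002, -1.0]]
wrist_force: [-8.1, -2.9, 18.3]
finger_gap: 57.5
grasp_force: 50.0
```

{"api": "arm_command", "payload": {
  "increments": [
    [1,0,0,0.001,0,0,0],
    [1,0,0,0.002,0,0,0],
    [1,0,0,0.003,0,0,0],
    [1,0,0,0.003,0,0,0],
    [1,0,0,0.003,0,0,0]
  ]
}}

```text
time_s: 14.2
ee_pos: [572.6, 89.9, 169.0]
eef_rot: [[0.626, 0.78, 0.002], [0.78, -0.626, -0.004], [-0.002, 0.003, -1.0]]
wrist_force: [-16.0, -5.0, 38.4]
finger_gap: 57.5
grasp_force: 50.0
```

{"api": "arm_command", "payload": {
  "increments": [
    [1,0,0,-0.001,0,0,0],
    [1,0,0,-0.002,0,0,0],
    [1,0,0,-0.003,0,0,0],
    [1,0,0,-0.004,0,0,0],
    [1,0,0,-0.004,0,0,0]
  ]
}}

```text
time_s: 14.62
ee_pos: [572.5, 89.7, 169.3]
eef_rot: [[0.626, 0.78, 0.001], [0.78, -0.626, -0.001], [-0.0, 0.001, -1.0]]
wrist_force: [-5.0, -1.8, 10.8]
finger_gap: 57.3
grasp_force: 50.0
```

{"api": "arm_command", "payload": {
  "increments": [
    [1,0,0,-0.001,0,0,0],
    [1,0,0,-0.0015,0,0,0],
    [1,0,0,-0.0015,0,0,0],
    [0,0,0,-0.0015,0,0,0],
    [-0.5,0,0,-0.0015,0,0,0]
  ]
}}

```text
time_s: 15.03
ee_pos: [572.6, 89.8, 169.2]
eef_rot: [[0.626, 0.78, 0.0], [0.78, -0.626, 0.0], [0.0, 0.0, -1.0]]
wrist_force: [0.3, 0.1, 0.3]
finger_gap: 61.2
grasp_force: 0.0
```

{"api": "arm_command", "payload": {
  "increments": [
    [-1,0,0,0,0,0,0],
    [-1,0,0,0,0,0,0],
    [-1,0,0,0,0,0,0],
    [-1,0,0,0,0,0,0],
    [-1,0,0,0,0,0,0]
  ]
}}

```text
time_s: 15.45
ee_pos: [572.4, 89.7, 169.1]
eef_rot: [[0.626, 0.78, -0.0], [0.78, -0.626, 0.0], [0.0, -0.0, -1.0]]
wrist_force: [-0.5, -0.8, -0.5]
finger_gap: 90.4
grasp_force: 0.0
```

{"api": "arm_command", "payload": {
  "increments": [
    [-1,0,0,-0.008,0,0,0],
    [-1,0,0,-0.025,0,0,0],
    [-1,0,0,-0.05,0,0,0],
    [-1,0,0,-0.075,0,0,0],
    [-1,0,0,-0.1,0,0,0]
  ]
}}

```text
time_s: 15.87
ee_pos: [572.2, 89.9, 270.8]
eef_rot: [[0.625, 0.78, -0.0], [0.78, -0.625, 0.0], [0.0, -0.0, -1.0]]
wrist_force: [-0.4, 0.3, 0.1]
finger_gap: 91.9
grasp_force: 0.0
```

{"api": "arm_command", "payload": {
  "increments": [
    [-1,-0.02,0,-0.025,0,0,0],
    [-1,-0.045,0,-0.05,0,0,0],
    [-1,-0.07,0,-0.06,0,0,0],
    [-1,-0.095,0,-0.06,0,0,0],
    [-1,-0.12,0,-0.06,0,0,0]
  ]
}}

```text
time_s: 16.28
ee_pos: [497.2, -4.2, 330.8]
eef_rot: [[0.625, 0.78, 0.002], [0.78, -0.625, -0.001], [0.001, 0.002, -1.0]]
wrist_force: [0.6, -0.1, 0.1]
finger_gap: 91.7
grasp_force: 0.0
```

{"api": "arm_command", "payload": {
  "increments": [
    [-1,0,0,0,0,0,0],
    [-1,0,0,0,0,0,0],
    [-1,0,0,0,0,0,0],
    [-1,0,0,0,0,0,0],
    [-1,0,0,0,0,0,0]
  ]
}}

```text
time_s: 16.7
ee_pos: [497.8, -2.6, 329.3]
eef_rot: [[0.624, 0.781, 0.0], [0.781, -0.624, 0.001], [0.001, -0.0, -1.0]]
wrist_force: [0.9, -0.2, -0.5]
finger_gap: 91.9
grasp_force: 0.0
```

Run:
```python
from h import *
from scipy.optimize import least_squares as ls
s=r.observe(); print(s["ee_pos"],s["time_s"])
a=[]
for n in("wrist","scene"):
    C=cal(n); im,d=r.get_image(n); W=cloud(n,d,C); a.append(im); hsv=cv2.cvtColor(im,cv2.COLOR_RGB2HSV).astype(int)
    near=np.hypot(W[...,0]-571,W[...,1]-89)<33
    t=W[near&(W[...,2]>211)&(W[...,2]<224)]; print(n,"tin top z",np.median(t[:,2]) if len(t) else None)
    for nm,m,rad in(("tin",near&(W[...,2]>168)&(W[...,2]<187)&(hsv[...,1]<70),29),("pad",near&(hsv[...,0]<17)&(hsv[...,1]>120)&(W[...,2]>140)&(W[...,2]<166),17)):
        P=W[m]
        if len(P)>8:
            f=ls(lambda c:np.hypot(P[:,0]-c[0],P[:,1]-c[1])-rad,[571,89],loss="soft_l1",f_scale=.7); print(n,nm,f.x.round(1),len(P),np.median(abs(f.fun)).round(2),np.percentile(P[:,2],[2,98]).round(1))
    fl=W[(W[...,0]>500)&(W[...,0]<650)&(abs(W[...,1]-20)<60)&(abs(W[...,2]-130)<8)]
    c=fl.mean(0); nn=np.linalg.svd(fl-c,full_matrices=False)[2][2]; print(" flap n",nn.round(4),c.round(1))
cr=cv2.resize(a[1][100:250,220:420],(512,384),interpolation=cv2.INTER_CUBIC)
save("pics/ws2.png",cv2.resize(np.hstack([a[0],cr]),(800,300)))
```

```text
[497.75208248  -2.57077326 329.33077036] 16.7
wrist tin top z 215.84454700848403
 flap n [1.4e-03 4.0e-04 1.0e+00] [578.2  19.1 131.4]
scene tin top z 214.52714650965413
scene tin [569.9  89.4] 163 0.69 [168.3 186.3]
 flap n [0.0023 0.0014 1.    ] [582.3  17.4 130.2]
```

View pics/ws2.png

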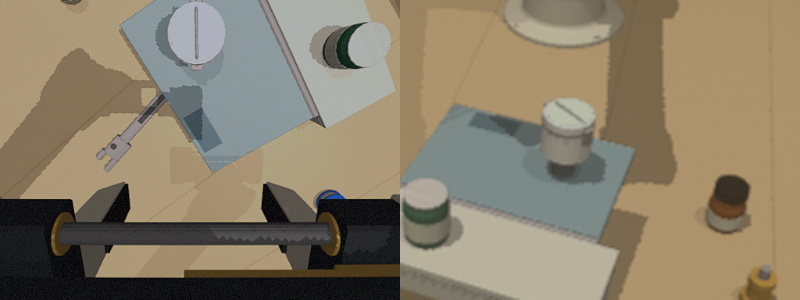

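The tin stands upright at (567,130) in the scene crop, on the lowered pad. Its top is at z ≈ 215, which puts the underside at about 162, so the pad is fully down. The flap is level.

```bash
python3 -c "
from cell import r
print(r.job_done())"
```

```text
the job is handed in; nothing more can be done
None
```

The job is handed in at about 17 s: the flap is folded level, and the tin stands upright on the fully lowered orange pad, within about 1–2 mm of its centre by the camera measurements, with the gripper clear.

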